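Straightedge against the cover's flange

TASK

Check the cast cover's flange for warp: lay the steel straightedge flat on the bench along the long side of the cover that has no brake drum standing against it, spanning that whole side, and slide it slowly home until it sits flush with the flange from end to end. Over and above its drag on the bench, make it bear on the flange with a steady 6 to 10 newtons for about a second, never much more, then let go. Do not shove the cover or push it with the gripper, and leave everything else on the bench where it is.

Things in the scene. Friction and masses are not known exactly. Their poses are not given: they have to be found in the camera images.
- straightedge: plain steel straightedge, a flat bar 220 mm long (its x), 30 mm wide (its y), 12 mm thick, weight differs from one to another, 0.3 to 0.7 kg, so its drag on the bench is not known beforehand, small scale marks along one edge and a dark spot near one end; lies flat on the bench. Origin: centre of its underside. Either long edge and either way round will do
- straightedge_a (a point): point on the straightedge's centre line, 90 mm from its middle towards its +x end, at half its thickness (6 mm up)
- straightedge_b (a point): point on the straightedge's centre line, 90 mm from its middle towards its -x end, at half its thickness (6 mm up)
- cover: dark cast-iron gearbox cover, about 4 kg, loose on the bench: a flat flange 180 mm long (its x), 90 mm wide (its y), 16 mm high with straight upright sides, and on it a dome 116 x 50 mm up to 36 mm high (ribs to 40 mm, round cap to 44 mm). Origin: centre of its underside; the long sides are at y = +45 mm and y = -45 mm
- drum: brake drum, dark iron, 200 mm across, 64 mm high, 5 kg, open side down, standing about 15 mm from one long side of the cover. Origin: centre of its underside
- bearing: ball-bearing ring, 52 mm across, 16 mm high, lying on the bench on the other long side of the cover, its near edge about 85 to 90 mm from the flange. Origin: centre of its underside
- wrench: steel wrench about 210 mm long lying on the bench at the side. Origin: its middle, underside
- gear: steel gear wheel 88 mm across, 36 mm high at the hub, beyond the cover. Origin: centre of its underside
- can: grey can, 60 mm across, 120 mm high, beyond the cover. Origin: centre of its underside
- carton: cardboard carton 80 x 100 x 55 mm, beyond the cover. Origin: centre of its underside
- piston: aluminium piston 80 mm across, 50 mm high, beyond the cover. Origin: centre of its underside
There are look-alikes about, which are no part of the job. What is shaped like the straightedge but purple is not meant. What is shaped like the cover but brown is not meant.

How it is judged:
On the way:
1. the straightedge, lying flat and spanning the side, is pressed flush against the cover's flange with at least 5 N, for 0.3 s (((y of straightedge_a in the frame of cover between 0.058 and 0.0615 m and y of straightedge_b in the frame of cover between 0.058 and 0.0615 m) or (y of straightedge_a in the frame of cover between -0.0615 and -0.058 m and y of straightedge_b in the frame of cover between -0.0615 and -0.058 m)) and height (world z) of each of straightedge_a, straightedge_b below 0.0085 m and x of straightedge in the frame of cover between -0.018 and 0.018 m and contact force between straightedge and cover above 5 N), for 0.3 s.
At the end, for the whole second after the job is handed in: the straightedge lies flat, released and at rest, along the cover's clear long side, at most 1.5 mm off the flange at either end (90 mm from its middle), its middle within 18 mm of the side's middle; the cover is within 3 mm of its start (((y of straightedge_a in the frame of cover between 0.058 and 0.0615 m and y of straightedge_b in the frame of cover between 0.058 and 0.0615 m) or (y of straightedge_a in the frame of cover between -0.0615 and -0.058 m and y of straightedge_b in the frame of cover between -0.0615 and -0.058 m)) and height (world z) of each of straightedge_a, straightedge_b below 0.0085 m and x of straightedge in the frame of cover between -0.018 and 0.018 m and distance of cover from where it was at the start of the episode below 0.003 m and linear speed of each of straightedge, cover below 0.01 m/s); the robot touches nothing.
It fails at once if the cover is shoved more than 3 mm (distance of cover from where it was at the start of the episode above 0.003 m).
It fails at once if the straightedge is pushed against the cover with more than 18 N (contact force between straightedge and cover above 18 N).
It fails at once if the robot itself pushes the cover with more than 5 N (contact force between any of the fingers, the arm and cover above 5 N).
It fails at once if another thing on the bench is moved more than 10 mm (distance of any of drum, bearing, wrench, gear, can, carton, piston from where it was at the start of the episode above 0.01 m).
It also fails if it takes over 53 s, if anything falls off the work surface, if the arm or the gripper's body presses on something with over 40 N, if the wrist force passes 120 N, or if a joint passes its speed limit or range.

ROBOT

A 7-joint arm with a two-finger parallel gripper is mounted at the origin on the work surface. World frame = base frame: x ahead of the robot, y to its left, z up, the work surface at z = 0. Lengths are in m, angles in rad, forces in N, time in s.
With the tool pointing down it reaches from about 0.425 to 0.875 m from the base axis. Payload 8.4 kg.
Tool frame: the origin (TCP) lies at the very end of the fingers, on their centre line; the grasp point (between the pads) lies 19 mm behind it (bot.grasp_offset is the distance from the TCP to the grasp point, in m); z points along the fingers, y is the direction in which the jaws open and shut (so a half turn about z gives the same grasp; the last joint's range is limited). The gripper opens to 87 mm and grips with 3 to 60 N. Pads are 19 mm wide; open, the fingers measure 117 mm over their backs; the gripper's body (75 mm by 190 mm) begins 51 mm behind the grasp point.
Start: joints at [-1.345, 0.333, 0.04, 1.465, -0.013, 1.343, -0.059], TCP at [0.207, 0.616, 0.223] pointing down, gripper open.
Joint ranges: [-2.58, 2.58], [-0.38, 2.09], [-1.3, 1.39], [0.25, 2.4], [-1.5, 4.64], [0.08, 2.09], [-2.65, 2.65]. Speed limits (rad/s): [2.22, 2.22, 2.79, 2.79, 3.14, 3.14, 3.14].

INTERFACE

Orientations are given as [roll, pitch, yaw] about the fixed x, y, z axes, in that order (R = Rz(yaw) Ry(pitch) Rx(roll)).
In Python, from workcell import status, cams, order, bot gives the robot as it stands.
- The arm moves only by the tool arm_command, never from a script. Its arguments are lists of equal length, an entry for each row: "slide": the shift along the tool's x, y, z in cm, a list of three; "twist": the turn about the tool's z in rad; "gripper": the closure in counts, from 0 (fully open) to 255 (shut). A call has 1 to 5 rows; each row shifts and turns the commanded pose from where the row before left it, along the tool's axes as they then stand; what a row does not reach is not made up. A row lasts 1/12 s, in which the tool goes at most 41.7 mm and 7.16 degrees, less where a joint would pass 70% of its speed; a pose out of reach is approached as far as the arm can. A call with a gripper value outside its range is refused whole. The fingers move at their own pace and stop on an object; the grip force is fixed at half the most. Time passes only in rows, so rows that do not move let the fingers close. It gives the time, the measured TCP pose, the force and the opening at its end, in the units of the state.
- status.read_state(): the state, without advancing time (a new reading comes with each control period).
- cams.get_image(name): name is "side" or "top" or "wrist"; returns the picture (384x512x3 uint8, red, green, blue); there is no depth.
- cams.camera_params(name): a dict with "mtx" (3x3 intrinsics, pixels), "view" (4x4, takes a point from world to camera coordinates). Camera axes: x right, y down, z forward; pixel columns grow to the right and rows downward; lengths in m; the calibration is good to about 2 mm. A picture is of the moment at which its call begins: read the wrist's pose just before it. camera_params takes no time and is no camera call; for the wrist camera it gives the pose at the moment of the call.
- order.job_done(): hands the job in, once; it reports no verdict.
The state is a dict: "t": time; "joints": joint angles; "dq": joint speeds; "joint_torque": joint torques, N m; "tool_pos": TCP position; "ee_rot": TCP orientation; "wrist_force": force on the tool from outside, world axes, zero at the start; "torque": the same for the moment, N m; "grip_width": finger opening in m.
Only numpy, scipy, OpenCV 4.12 (cv2) and the standard library are available. Lean on these libraries where they do the work, as an engineer would, in place of code of your own. Each camera call takes 0.05 s, during which the arm holds its last target. There are 200 camera calls.

## Working session

There is one attempt and no reset: what is moved stays moved. The work goes in short steps, Python scripts to look and compute and a tool call to move; the robot and the scene stay as the last step left them, time stands still between calls to the robot, and variables do not carry over. Pictures are saved under pics/ and viewed, about 8 in all and at most 12, crops included, and the job is handed in when it is done.

Besides the shell and the picture viewer there is one more tool, called after "Request:" by a JSON object that holds its "name" and its "arguments". arm_command: Moves the arm, as the interface text tells. Its arguments: {"type":"object","properties":{"slide":{"type":"array","items":{"type":"array","items":{"type":"number"}}},"twist":{"type":"array","items":{"type":"number"}},"gripper":{"type":"array","items":{"type":"number"}}},"required":["slide","twist","gripper"]}

```bash
mkdir -p pics; python3 - <<'E'
from workcell import status,cams,bot
import cv2,numpy as np
s=status.read_state();print({k:np.round(v,3).tolist() for k,v in s.items()})
for n in("top","side"):
    im=cams.get_image(n);cv2.imwrite(f"pics/{n}0.png",cv2.cvtColor(im,cv2.COLOR_RGB2BGR));p=cams.camera_params(n);print(n,np.round(p["mtx"],1).tolist(),np.round(p["view"],4).tolist())
a=cv2.imread("pics/top0.png");cv2.imwrite("pics/t0.png",cv2.resize(a,(800,600),interpolation=cv2.INTER_CUBIC))
E
```

```text
{'t': 0.0, 'joints': [-1.345, 0.334, 0.04, 1.466, -0.013, 1.343, -0.059], 'dq': [0.001, 0.002, -0.001, -0.0, -0.001, -0.001, 0.001], 'joint_torque': [-0.0, -65.636, 1.335, -40.381, -0.06, 0.044, 0.0], 'tool_pos': [0.207, 0.616, 0.222], 'ee_rot': [-3.14, 0.0, 2.817], 'wrist_force': [-0.42, -0.387, 0.004], 'torque': [0.012, 0.053, 0.0], 'grip_width': 0.087}
top [[431.6, 0.0, 262.4], [0.0, 431.6, 191.6], [0.0, 0.0, 1.0]] [[-0.0179, -0.9997, -0.0135, 0.0194], [-0.9972, 0.0188, -0.0729, 0.5178], [0.0732, 0.0122, -0.9972, 1.2421], [0.0, 0.0, 0.0, 1.0]]
side [[479.4, 0.0, 257.4], [0.0, 479.4, 189.2], [0.0, 0.0, 1.0]] [[0.9343, -0.3558, 0.0233, -0.4728], [-0.1735, -0.5106, -0.8421, 0.1453], [0.3116, 0.7827, -0.5388, 1.465], [0.0, 0.0, 0.0, 1.0]]
```

View pics/t0.png

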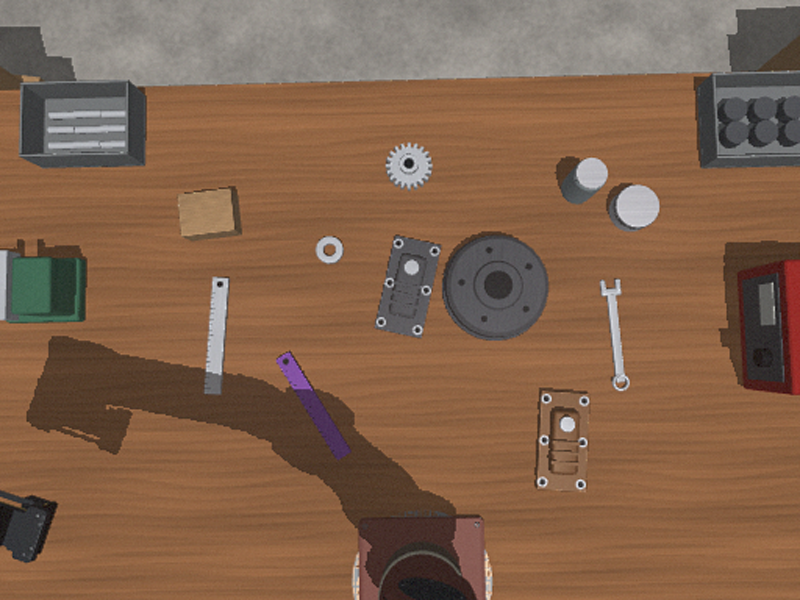

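View pics/side0.png

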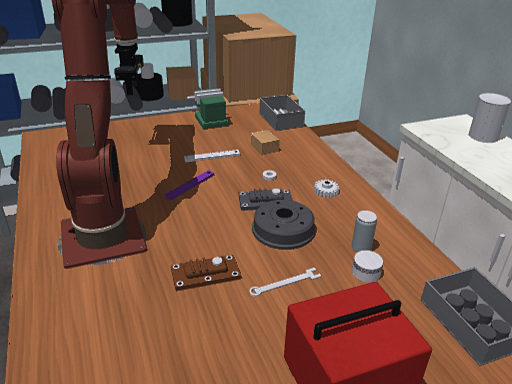

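The top view (800x600) shows the straightedge at (217,335), the purple decoy at (312,405), and the dark cover at (408,286). The drum is to the cover's right at (496,286) and the bearing to its left at (329,250), so the clear side is on the left.

```bash
cat > h.py <<'E'
import numpy as np,cv2
from workcell import status,cams,order,bot
def ray(p,uv,z):
    "pixel(s) -> world at height z"
    uv=np.atleast_2d(np.float64(uv));V=p["view"];K=p["mtx"]
    d=np.c_[uv,np.ones(len(uv))]@np.linalg.inv(K).T@V[:3,:3]
    c=-V[:3,:3].T@V[:3,3]
    return c+d*((z-c[2])/d[:,2])[:,None]
def proj(p,X):
    X=np.atleast_2d(X);c=X@p["view"][:3,:3].T+p["view"][:3,3];q=c@p["mtx"].T;return q[:,:2]/q[:,2:]
def rect(p,mask,z):
    "largest blob -> world centre, sizes, long axis angle"
    cs,_=cv2.findContours(mask,cv2.RETR_EXTERNAL,cv2.CHAIN_APPROX_NONE)
    c=max(cs,key=cv2.contourArea)[:,0]
    w=ray(p,c,z)[:,:2]
    (cx,cy),(a,b),t=cv2.minAreaRect((w*1000).astype(np.float32))
    if a<b:a,b,t=b,a,t+90
    return np.round([cx,cy,a,b],1),round((t+90)%180-90,2),c
E
python3 - <<'E'
from h import *
p=cams.camera_params("top");im=cv2.imread("pics/top0.png");k=1.5625
hsv=cv2.cvtColor(im,cv2.COLOR_BGR2HSV)
def roi(m,x0,y0,x1,y1):
    o=np.zeros_like(m);a=[int(v/k) for v in(x0,y0,x1,y1)];o[a[1]:a[3],a[0]:a[2]]=m[a[1]:a[3],a[0]:a[2]];return o
sat=((hsv[...,1]<70)*255).astype(np.uint8)
print("bar",rect(p,roi(sat,190,265,245,405),.012)[:2])
print("cover",rect(p,cv2.morphologyEx(roi(sat,360,225,442,345),cv2.MORPH_CLOSE,np.ones((5,5))),.016)[:2])
print("bearing",rect(p,roi(sat,305,225,355,275),.016)[:2])
for n,uv,z in[("barends",[(220,278),(213,393)],.012),("cover corners",[(395,235),(440,244),(419,337),(376,329)],.016),("bearing",[(329,250)],.016),("drum",[(496,286)],.064)]:print(n,np.round(ray(p,np.array(uv)/k,z),4).tolist())
E
```

```text
bar (array([458.9, 375.6, 220.4,  33.9]), -3.91)
cover (array([544.2,  14.7, 179.8,  91.2]), -13.23)
bearing (array([616.2, 161.2,  50.6,  50.1]), 44.31)
barends [[0.5659, 0.3686, 0.012], [0.3501, 0.3812, 0.012]]
cover corners [[0.6407, 0.0359, 0.016], [0.6219, -0.0486, 0.016], [0.4475, -0.0058, 0.016], [0.4639, 0.0744, 0.016]]
bearing [[0.6146, 0.161, 0.016]]
drum [[0.536, -0.1463, 0.064]]
```

Request:
{"name": "arm_command", "arguments": {"slide": [[-3.5,-1.63,0],[-3.5,-1.63,0],[-3.5,-1.63,0],[-3.5,-1.63,0],[-3.5,-1.63,0]], "twist": [0,0,0,0,0], "gripper": [0,0,0,0,0]}}

```text
t: 0.52
tool_pos: [0.3482, 0.4812, 0.2222]
ee_rot: [-3.141, -0.0, 2.817]
wrist_force: [0.3, 1.5, 0.4]
grip_width: 0.0871
```

Request:
{"name": "arm_command", "arguments": {"slide": [[-3.5,-1.63,0],[-3.5,-1.63,0],[-3.5,-1.63,0],[-3.5,-1.63,0],[0,0,0]], "twist": [0,0,0,0,-0.12], "gripper": [0,0,0,0,0]}}

```text
t: 0.93
tool_pos: [0.4657, 0.3685, 0.2225]
ee_rot: [-3.139, 0.003, 2.924]
wrist_force: [0.0, -0.3, -0.7]
grip_width: 0.0868
```

Request:
{"name": "arm_command", "arguments": {"slide": [[0,0,0],[0,0,0],[0,0,0]], "twist": [-0.12,0,0], "gripper": [0,0,0]}}

```text
t: 1.18
tool_pos: [0.4589, 0.3764, 0.2222]
ee_rot: [-3.141, -0.001, 3.053]
wrist_force: [-0.4, 0.1, -0.6]
grip_width: 0.0867
```

```bash
python3 - <<'E'
from h import *
s=status.read_state();print(s["t"],np.round(s["tool_pos"],4),np.round(s["ee_rot"],3),np.round(s["joints"],3))
p=cams.camera_params("wrist");im=cams.get_image("wrist");print(np.round(p["view"],3).tolist(),np.round(p["mtx"],1).tolist())
cv2.imwrite("pics/w1.png",cv2.cvtColor(im,cv2.COLOR_RGB2BGR))
E
```

```text
1.1833 [0.4589 0.3764 0.2222] [-3.141e+00 -1.000e-03  3.053e+00] [-0.933  0.219  0.202  1.617 -0.045  1.311  0.758]
[[0.089, 0.996, -0.002, -0.415], [0.964, -0.086, 0.251, -0.441], [0.249, -0.024, -0.968, 0.284], [0.0, 0.0, 0.0, 1.0]] [[332.4, 0.0, 255.5], [0.0, 332.4, 191.1], [0.0, 0.0, 1.0]]
```

View pics/w1.png

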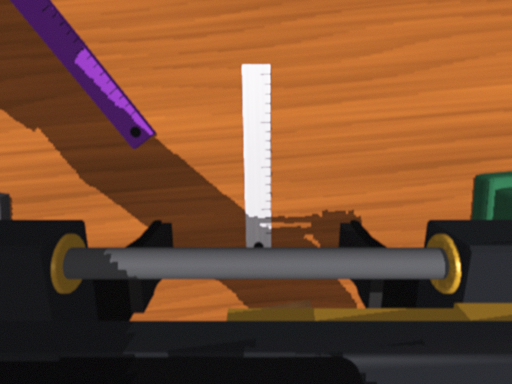

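The wrist view shows the bar from (256,65) down to its dark spot at (258,245), roughly centred between the fingers.

```bash
python3 - <<'E'
from h import *
p=cams.camera_params("wrist");im=cv2.imread("pics/w1.png");h=cv2.cvtColor(im,cv2.COLOR_BGR2HSV)
m=(h[...,1]<90)&(h[...,2]>60)
L=[];R=[]
for r in range(75,210,5):
    c=np.where(m[r,215:300])[0]+215;L.append((c[0]-.5,r));R.append((c[-1]+.5,r))
for e in(L,R):
    w=ray(p,e,.012)[:,:2];f=np.polyfit(w[:,0],w[:,1],1);print("ang",np.degrees(np.arctan(f[0])),"y at .459",np.polyval(f,.459),"resid",np.abs(np.polyval(f,w[:,0])-w[:,1]).max())
c=np.where(m[40:100,256])[0]+40;print("end",ray(p,[(256,c[0]-.5)],.012)+0)
E
```

```text
ang -4.309917450270458 y at .459 0.36175372230879416 resid 0.000575614249802292
ang -4.458248544500706 y at .459 0.39285017796938737 resid 1.6653345369377348e-16
end [[0.34905767 0.3860916  0.012     ]]
```

Request:
{"name": "arm_command", "arguments": {"slide": [[0,0.1,4],[0,0,4],[0,0,4],[0,0,4],[0,0,3]], "twist": [-0.013,0,0,0,0], "gripper": [0,0,0,0,0]}}

```text
t: 1.65
tool_pos: [0.4575, 0.377, 0.0293]
ee_rot: [-3.14, -0.002, 3.067]
wrist_force: [-0.2, -0.1, 0.7]
grip_width: 0.0872
```

Request:
{"name": "arm_command", "arguments": {"slide": [[0,0,1.5],[0,0,1.0],[0,0,0.3],[0,0,0],[0,0,0]], "twist": [0,0,0,0,0], "gripper": [0,0,0,0,0]}}

```text
t: 2.07
tool_pos: [0.4599, 0.3782, 0.0058]
ee_rot: [3.14, 0.001, 3.069]
wrist_force: [-0.7, 0.7, 0.3]
grip_width: 0.0873
```

Request:
{"name": "arm_command", "arguments": {"slide": [[0,0,0.2],[0,0,0],[0,0,0],[0,0,0],[0,0,0]], "twist": [0,0,0,0,0], "gripper": [0,255,255,255,255]}}

```text
t: 2.48
tool_pos: [0.4594, 0.3775, 0.0029]
ee_rot: [3.141, 0.0, 3.07]
wrist_force: [-0.2, -0.0, -0.9]
grip_width: 0.0679
```

Request:
{"name": "arm_command", "arguments": {"slide": [[0,0,0],[0,0,0],[0,0,0],[0,0,0],[0,0,0]], "twist": [0,0,0,0,0], "gripper": [255,255,255,255,255]}}

```text
t: 2.9
tool_pos: [0.4592, 0.3774, 0.0025]
ee_rot: [-3.141, -0.0, 3.07]
wrist_force: [0.3, 0.4, -0.7]
grip_width: 0.035
```

Request:
{"name": "arm_command", "arguments": {"slide": [[0,0,-1],[0,0,-2],[0,0,-4],[0,0,-4],[0,0,0]], "twist": [0,0,0,0,0], "gripper": [255,255,255,255,255]}}

```text
t: 3.32
tool_pos: [0.4625, 0.3799, 0.121]
ee_rot: [3.133, 0.007, 3.069]
wrist_force: [2.3, 2.3, -3.4]
grip_width: 0.029
```

Request:
{"name": "arm_command", "arguments": {"slide": [[0,0,0],[0,0,0],[0,0,0]], "twist": [0,0,0], "gripper": [255,255,255]}}

```text
t: 3.57
tool_pos: [0.4581, 0.3765, 0.1108]
ee_rot: [-3.139, -0.002, 3.07]
wrist_force: [0.1, -0.7, -5.4]
grip_width: 0.0291
```

```bash
python3 - <<'E'
from h import *
s=status.read_state();print(s["t"],np.round(s["tool_pos"],4),np.round(s["ee_rot"],3),np.round(s["joints"],3),s["wrist_force"],s["torque"],s["grip_width"])
im=cams.get_image("wrist")
cv2.imwrite("pics/w2.png",cv2.cvtColor(im,cv2.COLOR_RGB2BGR))
E
```

```text
3.5667 [0.4581 0.3765 0.1108] [-3.139e+00 -2.000e-03  3.070e+00] [-0.924  0.305  0.193  1.748 -0.065  1.098  0.789] [ 0.10617367 -0.68984374 -5.40984537] [ 0.01265031 -0.00974831 -0.0271612 ] 0.029090353227646734
```

View pics/w2.png

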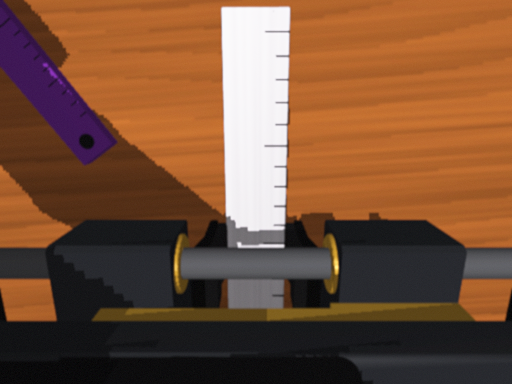

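Request:
{"name": "arm_command", "arguments": {"slide": [[-1.55,-3.36,0],[-1.55,-3.36,0],[-1.55,-3.36,0],[-1.55,-3.36,0],[-1.55,-3.36,0]], "twist": [0,0,0,0,0], "gripper": [255,255,255,255,255]}}

```text
t: 4.03
tool_pos: [0.5239, 0.2022, 0.1112]
ee_rot: [-3.14, -0.002, 3.07]
wrist_force: [1.4, 0.1, -4.7]
grip_width: 0.0289
```

Request:
{"name": "arm_command", "arguments": {"slide": [[-1.55,-3.36,0],[-1.55,-3.36,0],[-1.55,-3.36,0],[0,0,0],[0,0,0]], "twist": [0,0,0,0.0775,0.0775], "gripper": [255,255,255,255,255]}}

```text
t: 4.45
tool_pos: [0.5635, 0.0964, 0.1112]
ee_rot: [-3.139, -0.002, 2.906]
wrist_force: [-0.6, 1.3, -4.8]
grip_width: 0.0293
```

Request:
{"name": "arm_command", "arguments": {"slide": [[0,0,0],[0,0,0],[0,0,0]], "twist": [0,0,0], "gripper": [255,255,255]}}

```text
t: 4.7
tool_pos: [0.563, 0.1009, 0.1118]
ee_rot: [-3.141, -0.001, 2.918]
wrist_force: [0.1, -0.6, -5.3]
grip_width: 0.0291
```

```bash
python3 - <<'E'
from h import *
s=status.read_state();print(s["t"],np.round(s["tool_pos"],4),np.round(s["ee_rot"],3),np.round(s["joints"],3),s["wrist_force"],s["grip_width"])
np.save("p3.npy",cams.camera_params("wrist"),allow_pickle=True)
im=cams.get_image("wrist")
cv2.imwrite("pics/w3.png",cv2.cvtColor(im,cv2.COLOR_RGB2BGR))
E
```

```text
4.7 [0.563  0.1009 0.1118] [-3.141e+00 -1.000e-03  2.918e+00] [-0.576  0.27   0.376  1.808 -0.111  1.086  1.186] [ 0.09587941 -0.57674756 -5.29453949] 0.029075618996417498
```

View pics/w3.png

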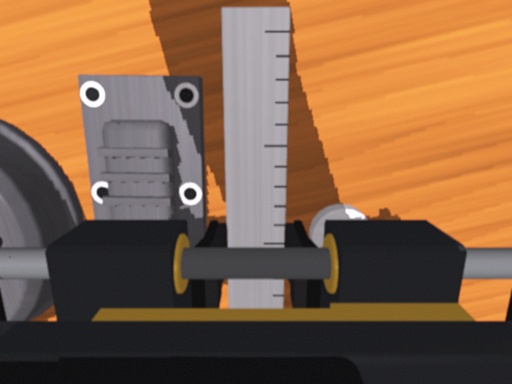

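The view shows the bar held above the flange's clear side. The flange edge runs from (202,77) to (206,215), the flange's near end is at row 76, and the bearing is at (340,225).

```bash
python3 - <<'E'
from h import *
p=np.load("p3.npy",allow_pickle=True).item();im=cv2.imread("pics/w3.png");g=im[...,2].astype(float)
E=[]
b=cv2.cvtColor(im,cv2.COLOR_BGR2HSV)[...,1].astype(float)
for r in range(84,210,6):
    d=np.diff(b[r,190:220]);i=d.argmax();E.append((190+i+1-.5,r))
print(E[::4])
w=ray(p,E,.016)[:,:2];f=np.polyfit(w[:,0],w[:,1],1)
for _ in range(2):
    q=np.abs(np.polyval(f,w[:,0])-w[:,1])<.001;f=np.polyfit(w[q,0],w[q,1],1)
print(q.sum(),len(q),"flange ang",np.degrees(np.arctan(f[0])))
rw=[]
for c in range(95,195,10):
    d=np.diff(b[66:90,c]);rw.append((c,66+np.abs(d).argmax()+.5))
print(rw[::3]);e=ray(p,rw,.016)[:,:2];ge=np.polyfit(e[:,1],e[:,0],1);print("end ang",-np.degrees(np.arctan(ge[0])))
th=np.arctan(f[0]);u=np.array([np.cos(th),np.sin(th)]);n=np.array([-u[1],u[0]])
o=np.array([0,f[1]]);xe=np.median(e@u)   # end along u
C=u*(xe+.09)+n*(o@n-.045);print("cover centre",C,"ang",np.degrees(th))
s=status.read_state();d=np.array(s["tool_pos"])[:2]-C;print("tool in cover",d@u,d@n,"yaw wanted",np.pi+th)
c=ray(p,[(340,225)],.016)[0,:2]-C;print("bearing",c@u,c@n)
# bar edges
B=[[],[]]
for r in range(20,205,8):
    d=np.diff(b[r,:]);
    for k,(a,z) in enumerate([(210,240),(275,305)]):B[k].append((a+np.abs(d[a:z]).argmax()+.5,r))
zb=s["tool_pos"][2]-.0029+.012
for e in B:
    w=ray(p,e,zb)[:,:2]-C;f=np.polyfit(w@u,w@n,1);print("bar edge at mid",f[1],"ang rel",np.degrees(f[0]))
E
```

```text
[(np.float64(201.5), 84), (np.float64(202.5), 108), (np.float64(202.5), 132), (np.float64(203.5), 156), (np.float64(204.5), 180), (np.float64(205.5), 204)]
21 21 flange ang -13.433167992895854
[(95, np.float64(74.5)), (125, np.float64(74.5)), (155, np.float64(75.5)), (185, np.float64(75.5))]
end ang -13.793096614808025
cover centre [0.54474006 0.01638161] ang -13.433167992895854
tool in cover -0.0017536120902860493 0.08655006751539682 yaw wanted 2.9071396431402423
bearing 0.025514113864994636 0.15579090299008697
bar edge at mid 0.07147697591796777 ang rel 0.7107829216869245
bar edge at mid 0.10064414259697332 ang rel 0.5427946685890598
```

Request:
{"name": "arm_command", "arguments": {"slide": [[0,0,3],[0,0,3],[0,0,2.5],[0,0,1],[0,0,0.6]], "twist": [0.011,0,0,0,0], "gripper": [255,255,255,255,255]}}

```text
t: 5.17
tool_pos: [0.5624, 0.1005, 0.0099]
ee_rot: [-3.14, -0.002, 2.905]
wrist_force: [0.6, 0.0, -3.8]
grip_width: 0.0289
```

Request:
{"name": "arm_command", "arguments": {"slide": [[0,0,0.3],[0,0,0.2],[0,0,0.2],[0,0,0],[0,0,0]], "twist": [0,0,0,0,0], "gripper": [255,255,255,255,255]}}

```text
t: 5.58
tool_pos: [0.564, 0.1006, 0.008]
ee_rot: [3.14, -0.0, 2.904]
wrist_force: [-13.3, -2.6, 20.9]
grip_width: 0.0298
```

Request:
{"name": "arm_command", "arguments": {"slide": [[0,0,-0.4],[0,0,0],[0,0,0],[0,0,0],[0,0,0]], "twist": [0,0,0,0,0], "gripper": [255,255,140,140,140]}}

```text
t: 6.0
tool_pos: [0.5643, 0.1006, 0.0091]
ee_rot: [3.141, 0.001, 2.904]
wrist_force: [0.1, 1.0, -0.1]
grip_width: 0.0378
```

Request:
{"name": "arm_command", "arguments": {"slide": [[0,0,0],[0,0,0],[0,0,0]], "twist": [0,0,0], "gripper": [140,140,140]}}

```text
t: 6.25
tool_pos: [0.5637, 0.1004, 0.0085]
ee_rot: [-3.142, 0.0, 2.904]
wrist_force: [-0.1, -0.2, 0.0]
grip_width: 0.039
```

Request:
{"name": "arm_command", "arguments": {"slide": [[0,0,-1.5],[0,0,-3],[0,0,-3],[0,0,-2.5],[0,0,0]], "twist": [0,0,0,0,0], "gripper": [140,140,140,140,140]}}

```text
t: 6.67
tool_pos: [0.5666, 0.1009, 0.1138]
ee_rot: [3.138, 0.006, 2.903]
wrist_force: [1.7, 0.1, 0.5]
grip_width: 0.0393
```

Request:
{"name": "arm_command", "arguments": {"slide": [[0,0,0],[0,0,0]], "twist": [0,0], "gripper": [0,0]}}

```text
t: 6.83
tool_pos: [0.5632, 0.1004, 0.108]
ee_rot: [-3.141, -0.001, 2.904]
wrist_force: [-0.6, -0.2, -0.9]
grip_width: 0.046
```

```bash
python3 - <<'E'
from h import *
p=cams.camera_params("wrist");im=cv2.cvtColor(cams.get_image("wrist"),cv2.COLOR_RGB2BGR);cv2.imwrite("pics/w4.png",im)
E
```

```text
(no output)
```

View pics/w4.png

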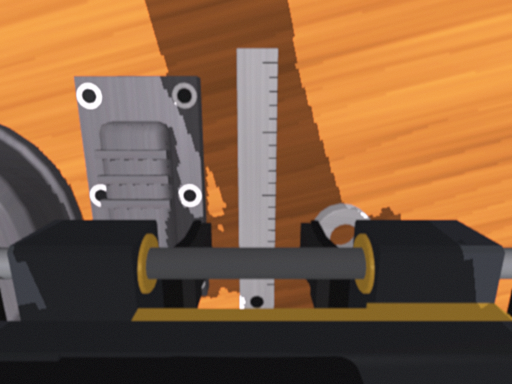

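The bar now lies on the bench parallel to the flange. Its edges are at columns about 238 and 275, its far end is at row 48, and the flange edge is at about column 200.

```bash
python3 - <<'E'
from h import *
p=cams.camera_params("wrist");im=cv2.imread("pics/w4.png");b=cv2.cvtColor(im,cv2.COLOR_BGR2HSV)[...,1].astype(float)
def edge(a,z,r0,r1,h):
    E=[(a+np.abs(np.diff(b[r,a:z])).argmax()+.5,r) for r in range(r0,r1,5)];return ray(p,E,h)[:,:2]
def fit(x,y):
    f=np.polyfit(x,y,1)
    for _ in range(3):
        q=np.abs(np.polyval(f,x)-y)<.001;f=np.polyfit(x[q],y[q],1)
    return f,q.mean()
w=edge(192,215,84,165,.016);f,q=fit(w[:,0],w[:,1]);th=np.arctan(f[0]);u=np.array([np.cos(th),np.sin(th)]);n=np.array([-u[1],u[0]]);y0=np.array([0,f[1]])@n
print("flange",np.degrees(th),q,"n offset",y0)
for a,z in((228,246),(268,290)):
    w=edge(a,z,56,200,.012);f,q=fit(w@u,w@n-y0);mid=np.array([.5447,.0164])@u;print("bar edge",np.polyval(f,mid),np.degrees(f[0]),q)
s=status.read_state();d=np.array(s["tool_pos"])[:2];print("tool",d@u-mid,d@n-y0)
r=[40+np.abs(np.diff(b[40:60,c])).argmax()+.5 for c in range(242,274,4)];e=ray(p,[(257,np.median(r))],.012)[0,:2];print("bar mid x",e@u-mid+.11)
E
```

```text
flange -13.579565813327884 1.0 n offset 0.1885235907159106
bar edge 0.025988737896829622 -0.062450518822559024 1.0
bar edge 0.05667649812262821 -0.16201319895383773 1.0
tool -0.0020686310200271896 0.04116045023132664
bar mid x 9.038745807922466e-05
```

Request:
{"name": "arm_command", "arguments": {"slide": [[0,1.45,0],[0,1.45,0],[0,0,0],[0,0,0],[0,0,0]], "twist": [0,0,0.1207,0.1207,0.1207], "gripper": [0,0,0,0,0]}}

```text
t: 7.3
tool_pos: [0.5703, 0.1308, 0.1077]
ee_rot: [-3.141, -0.001, 2.538]
wrist_force: [0.0, 0.4, -0.5]
grip_width: 0.0816
```

Request:
{"name": "arm_command", "arguments": {"slide": [[0,0,0],[0,0,0],[0,0,0],[0,0,0],[0,0,0]], "twist": [0.1207,0.1207,0.1207,0.1207,0.1207], "gripper": [0,0,0,0,0]}}

```text
t: 7.72
tool_pos: [0.5703, 0.1306, 0.1077]
ee_rot: [-3.141, -0.0, 1.934]
wrist_force: [-0.7, -0.8, -0.3]
grip_width: 0.0868
```

Request:
{"name": "arm_command", "arguments": {"slide": [[0,0,0],[0,0,0],[0,0,0],[0,0,0],[0,0,0]], "twist": [0.1207,0.1207,0.1207,0.1207,0.1207], "gripper": [0,0,0,0,0]}}

```text
t: 8.13
tool_pos: [0.5703, 0.1306, 0.1078]
ee_rot: [-3.141, 0.001, 1.33]
wrist_force: [0.1, -0.2, 0.4]
grip_width: 0.087
```

Request:
{"name": "arm_command", "arguments": {"slide": [[0,0,0],[0,0,0],[0,0,0]], "twist": [0,0,0], "gripper": [0,0,0]}}

```text
t: 8.38
tool_pos: [0.5703, 0.1296, 0.1081]
ee_rot: [-3.141, 0.0, 1.34]
wrist_force: [0.1, -0.3, -0.2]
grip_width: 0.0867
```

```bash
python3 - <<'E'
from h import *
s=status.read_state();th=np.radians(-13.5);u=np.array([np.cos(th),np.sin(th)]);n=np.array([-u[1],u[0]]);d=np.array(s["tool_pos"])[:2]
print(d@u-np.array([.5447,.0164])@u,"n from flange (was .0412)",d@n-np.array([.5632,.1004])@n+.0412,s["ee_rot"],np.round(s["joints"],2),s["grip_width"])
E
```

```text
-0.0015093612746057694 n from flange (was .0412) 0.07121933598855644 [-3.14116035e+00  4.94836045e-04  1.33986403e+00] [-0.82  0.33  0.62  1.79 -0.21  1.09 -0.35] 0.08671540573098933
```

Request:
{"name": "arm_command", "arguments": {"slide": [[0,0,3],[0,0,3],[0,0,2],[0,0,1],[0,0,0.5]], "twist": [0,0,0,0,0], "gripper": [0,0,0,0,0]}}

```text
t: 8.8
tool_pos: [0.5696, 0.1285, 0.012]
ee_rot: [-3.14, 0.001, 1.337]
wrist_force: [-0.8, -1.3, -0.0]
grip_width: 0.0872
```

Request:
{"name": "arm_command", "arguments": {"slide": [[0,0,0.4],[0,0,0.3],[0,0,0],[0,0,0],[0,0,0]], "twist": [0.004,0,0,0,0], "gripper": [0,0,0,0,0]}}

```text
t: 9.22
tool_pos: [0.571, 0.1288, 0.0074]
ee_rot: [3.141, -0.001, 1.331]
wrist_force: [-0.0, -0.2, -0.6]
grip_width: 0.0873
```

```bash
cat >> h.py <<'E'
def st():
    s=status.read_state();th=np.radians(-13.5);u=np.array([np.cos(th),np.sin(th)]);n=np.array([-u[1],u[0]]);d=np.array(s["tool_pos"])[:2]
    print("t %.2f x %.4f front-from-flange %.4f z %.4f yaw %.3f"%(s["t"],d@u-np.array([.5447,.0164])@u,d@n-np.array([.5632,.1004])@n+.0412-.0095,s["tool_pos"][2],s["ee_rot"][2]),"Fn %.2f Fz %.2f"%(np.array(s["wrist_force"])[:2]@n,s["wrist_force"][2]),"torque",np.round(s["torque"],2))
E
python3 - <<'E'
from h import *
st()
im=cv2.cvtColor(cams.get_image("top"),cv2.COLOR_RGB2BGR);im2=cv2.cvtColor(cams.get_image("side"),cv2.COLOR_RGB2BGR)
a=cv2.resize(im[120:240,180:330],(400,320),interpolation=cv2.INTER_CUBIC);b=cv2.resize(im2[120:240,190:340],(400,320),interpolation=cv2.INTER_CUBIC)
cv2.imwrite("pics/c5.png",np.hstack([a,b]))
E
```

```text
t 9.22 x -0.0006 front-from-flange 0.0611 z 0.0074 yaw 1.331 Fn -0.23 Fz -0.62 torque [-0.05  0.08  0.01]
```

View pics/c5.png

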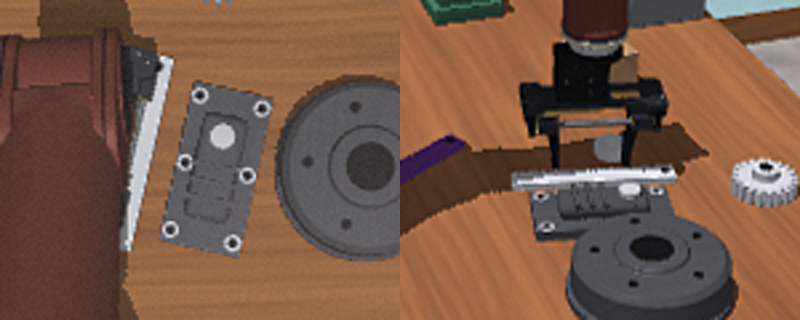

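Request:
{"name": "arm_command", "arguments": {"slide": [[-0.15,0,0.2],[-0.15,0,0],[-0.15,0,0],[-0.15,0,0],[-0.15,0,0]], "twist": [0,0,0,0,0], "gripper": [0,0,0,0,0]}}

```text
t: 9.73
tool_pos: [0.5686, 0.1215, 0.0046]
ee_rot: [-3.142, -0.0, 1.331]
wrist_force: [1.7, 2.3, -1.2]
grip_width: 0.0872
```

Request:
{"name": "arm_command", "arguments": {"slide": [[-0.12,0,0],[-0.12,0,0],[-0.12,0,0],[-0.12,0,0],[-0.12,0,0]], "twist": [0,0,0,0,0], "gripper": [0,0,0,0,0]}}

```text
t: 10.15
tool_pos: [0.5672, 0.1154, 0.0046]
ee_rot: [-3.142, -0.0, 1.331]
wrist_force: [0.7, 2.1, -0.6]
grip_width: 0.087
```

Request:
{"name": "arm_command", "arguments": {"slide": [[-0.1,0,0],[-0.1,0,0],[-0.1,0,0],[-0.1,0,0],[-0.1,0,0]], "twist": [0,0,0,0,0], "gripper": [0,0,0,0,0]}}

```text
t: 10.57
tool_pos: [0.566, 0.1105, 0.0046]
ee_rot: [3.142, 0.0, 1.331]
wrist_force: [-0.5, 3.3, -1.3]
grip_width: 0.087
```

```bash
python3 - <<'E'
from h import *
st()
E
```

```text
t 10.57 x -0.0012 front-from-flange 0.0422 z 0.0046 yaw 1.331 Fn 3.07 Fz -1.29 torque [ 0.42 -0.05 -0.  ]
```

Request:
{"name": "arm_command", "arguments": {"slide": [[-0.1,0,0],[-0.1,0,0],[-0.1,0,0],[-0.1,0,0]], "twist": [0,0,0,0], "gripper": [0,0,0,0]}}

```text
t: 10.9
tool_pos: [0.565, 0.1066, 0.0046]
ee_rot: [-3.142, 0.0, 1.331]
wrist_force: [0.8, 2.3, -1.0]
grip_width: 0.087
```

Request:
{"name": "arm_command", "arguments": {"slide": [[-0.08,0,0],[-0.08,0,0],[-0.08,0,0],[-0.08,0,0]], "twist": [0,0,0,0], "gripper": [0,0,0,0]}}

```text
t: 11.23
tool_pos: [0.5643, 0.1036, 0.0046]
ee_rot: [3.142, 0.0, 1.331]
wrist_force: [0.1, 2.6, 0.2]
grip_width: 0.0871
```

```bash
python3 - <<'E'
from h import *
st()
E
```

```text
t 11.23 x -0.0013 front-from-flange 0.0350 z 0.0046 yaw 1.331 Fn 2.51 Fz 0.24 torque [ 0.44 -0.07  0.05]
```

Request:
{"name": "arm_command", "arguments": {"slide": [[-0.05,0,0],[-0.05,0,0],[-0.05,0,0],[-0.05,0,0]], "twist": [0,0,0,0], "gripper": [0,0,0,0]}}

```text
t: 11.57
tool_pos: [0.5638, 0.1017, 0.0046]
ee_rot: [-3.142, 0.0, 1.331]
wrist_force: [-0.2, 3.1, -1.1]
grip_width: 0.0869
```

Request:
{"name": "arm_command", "arguments": {"slide": [[-0.04,0,0],[-0.04,0,0],[-0.04,0,0]], "twist": [0,0,0], "gripper": [0,0,0]}}

```text
t: 11.82
tool_pos: [0.5636, 0.1005, 0.0046]
ee_rot: [-3.142, -0.0, 1.331]
wrist_force: [0.8, 2.6, 0.2]
grip_width: 0.0867
```

```bash
python3 - <<'E'
from h import *
st()
E
```

```text
t 11.82 x -0.0013 front-from-flange 0.0319 z 0.0046 yaw 1.331 Fn 2.71 Fz 0.19 torque [ 0.47 -0.12  0.01]
```

Drag is about 2.6 N, so the press target is about 10.5 N at the wrist. From here I use small steps.

Request:
{"name": "arm_command", "arguments": {"slide": [[-0.03,0,0],[-0.03,0,0]], "twist": [0,0], "gripper": [0,0]}}

```text
t: 11.98
tool_pos: [0.5634, 0.0999, 0.0046]
ee_rot: [3.142, 0.0, 1.331]
wrist_force: [1.0, 1.5, -0.5]
grip_width: 0.0872
```

```bash
python3 -c "
from h import *
st()"
```

```text
t 11.98 x -0.0013 front-from-flange 0.0313 z 0.0046 yaw 1.331 Fn 1.72 Fz -0.52 torque [ 0.48 -0.09  0.03]
```

Request:
{"name": "arm_command", "arguments": {"slide": [[-0.03,0,0],[-0.03,0,0]], "twist": [0,0], "gripper": [0,0]}}

```text
t: 12.15
tool_pos: [0.5633, 0.0994, 0.0046]
ee_rot: [-3.142, -0.0, 1.331]
wrist_force: [-0.0, 3.0, -0.3]
grip_width: 0.0869
```

```bash
python3 -c "
from h import *
st()"
```

```text
t 12.15 x -0.0013 front-from-flange 0.0308 z 0.0046 yaw 1.331 Fn 2.92 Fz -0.32 torque [ 0.72 -0.09  0.07]
```

Request:
{"name": "arm_command", "arguments": {"slide": [[-0.02,0,0],[0,0,0]], "twist": [0,0], "gripper": [0,0]}}

```text
t: 12.32
tool_pos: [0.5632, 0.0994, 0.0046]
ee_rot: [-3.142, -0.0, 1.331]
wrist_force: [0.6, 3.6, -1.3]
grip_width: 0.0871
```

```bash
python3 -c "
from h import *
st()"
```

```text
t 12.32 x -0.0013 front-from-flange 0.0307 z 0.0046 yaw 1.331 Fn 3.68 Fz -1.34 torque [ 0.68 -0.07  0.12]
```

Request:
{"name": "arm_command", "arguments": {"slide": [[-0.02,0,0],[-0.02,0,0],[0,0,0]], "twist": [0,0,0], "gripper": [0,0,0]}}

```text
t: 12.57
tool_pos: [0.5632, 0.0992, 0.0046]
ee_rot: [3.142, -0.0, 1.331]
wrist_force: [0.8, 5.3, -0.9]
grip_width: 0.0871
```

```bash
python3 -c "
from h import *
st()"
```

```text
t 12.57 x -0.0013 front-from-flange 0.0306 z 0.0046 yaw 1.331 Fn 5.31 Fz -0.94 torque [ 1.04 -0.18  0.23]
```

Request:
{"name": "arm_command", "arguments": {"slide": [[-0.02,0,0],[-0.02,0,0],[0,0,0]], "twist": [-0.002,-0.002,0], "gripper": [0,0,0]}}

```text
t: 12.82
tool_pos: [0.563, 0.099, 0.0046]
ee_rot: [-3.141, -0.001, 1.335]
wrist_force: [2.2, 5.8, 0.1]
grip_width: 0.0868
```

```bash
python3 -c "
from h import *
st()"
```

```text
t 12.82 x -0.0015 front-from-flange 0.0303 z 0.0046 yaw 1.335 Fn 6.16 Fz 0.06 torque [ 1.2  -0.12  0.07]
```

Request:
{"name": "arm_command", "arguments": {"slide": [[-0.02,0,0],[-0.02,0,0],[0,0,0]], "twist": [-0.001,0,0], "gripper": [0,0,0]}}

```text
t: 13.07
tool_pos: [0.563, 0.099, 0.0046]
ee_rot: [-3.142, -0.001, 1.336]
wrist_force: [1.4, 6.6, -0.3]
grip_width: 0.0872
```

```bash
python3 -c "
from h import *
st()"
```

```text
t 13.07 x -0.0015 front-from-flange 0.0303 z 0.0046 yaw 1.336 Fn 6.77 Fz -0.35 torque [ 1.45 -0.18 -0.02]
```

Request:
{"name": "arm_command", "arguments": {"slide": [[-0.02,0,0],[-0.02,0,0],[0,0,0]], "twist": [0,0,0], "gripper": [0,0,0]}}

```text
t: 13.32
tool_pos: [0.563, 0.099, 0.0046]
ee_rot: [3.142, -0.002, 1.336]
wrist_force: [2.2, 7.5, -1.4]
grip_width: 0.0869
```

```bash
python3 -c "
from h import *
st()"
```

```text
t 13.32 x -0.0015 front-from-flange 0.0303 z 0.0046 yaw 1.336 Fn 7.83 Fz -1.41 torque [ 1.65 -0.27 -0.11]
```

Request:
{"name": "arm_command", "arguments": {"slide": [[-0.02,0,0],[-0.02,0,0],[-0.01,0,0],[0,0,0]], "twist": [0,0,0,0], "gripper": [0,0,0,0]}}

```text
t: 13.65
tool_pos: [0.563, 0.099, 0.0047]
ee_rot: [3.141, -0.002, 1.336]
wrist_force: [1.9, 9.5, -2.8]
grip_width: 0.0868
```

```bash
python3 -c "
from h import *
st()"
```

```text
t 13.65 x -0.0015 front-from-flange 0.0303 z 0.0047 yaw 1.336 Fn 9.71 Fz -2.83 torque [ 2.   -0.4  -0.04]
```

The wrist reads about 9.8 N, which leaves about 7.2 N on the flange after drag. Now I hold for one second.

Request:
{"name": "arm_command", "arguments": {"slide": [[0,0,0],[0,0,0],[0,0,0],[0,0,0],[0,0,0]], "twist": [0,0,0,0,0], "gripper": [0,0,0,0,0]}}

```text
t: 14.07
tool_pos: [0.563, 0.099, 0.0047]
ee_rot: [3.141, -0.002, 1.336]
wrist_force: [3.2, 9.3, -2.0]
grip_width: 0.0875
```

Request:
{"name": "arm_command", "arguments": {"slide": [[0,0,0],[0,0,0],[0,0,0],[0,0,0],[0,0,0]], "twist": [0,0,0,0,0], "gripper": [0,0,0,0,0]}}

```text
t: 14.48
tool_pos: [0.563, 0.099, 0.0047]
ee_rot: [3.141, -0.002, 1.337]
wrist_force: [2.2, 9.2, -2.2]
grip_width: 0.0869
```

```bash
python3 -c "
from h import *
st()"
```

```text
t 14.48 x -0.0015 front-from-flange 0.0302 z 0.0047 yaw 1.337 Fn 9.47 Fz -2.22 torque [ 2.02 -0.45 -0.11]
```

Request:
{"name": "arm_command", "arguments": {"slide": [[0.05,0,0],[0.1,0,0],[0.2,0,0],[0.4,0,0],[0.6,0,0]], "twist": [0,0,0,0,0], "gripper": [0,0,0,0,0]}}

```text
t: 14.9
tool_pos: [0.5658, 0.1091, 0.0045]
ee_rot: [-3.141, 0.001, 1.334]
wrist_force: [0.5, -0.1, -0.3]
grip_width: 0.0871
```

Request:
{"name": "arm_command", "arguments": {"slide": [[0,0,0],[0,0,-2],[0,0,-3],[0,0,-4],[0,0,-4]], "twist": [0,0,0,0,0], "gripper": [0,0,0,0,0]}}

```text
t: 15.32
tool_pos: [0.5651, 0.1095, 0.1353]
ee_rot: [-3.14, 0.002, 1.335]
wrist_force: [0.6, 1.0, 0.5]
grip_width: 0.0872
```

Request:
{"name": "arm_command", "arguments": {"slide": [[4,0,0],[4,0,0],[4,0,0],[4,0,0],[4,0,0]], "twist": [0,0,0,0,0], "gripper": [0,0,0,0,0]}}

```text
t: 15.73
tool_pos: [0.6126, 0.3066, 0.1346]
ee_rot: [-3.142, -0.0, 1.336]
wrist_force: [0.8, -0.1, 0.0]
grip_width: 0.0871
```

Request:
{"name": "arm_command", "arguments": {"slide": [[0,0,0],[0,0,0],[0,0,0]], "twist": [0,0,0], "gripper": [0,0,0]}}

```text
t: 15.98
tool_pos: [0.6125, 0.304, 0.1341]
ee_rot: [3.142, 0.002, 1.336]
wrist_force: [-0.1, -0.5, 0.3]
grip_width: 0.0873
```

```bash
python3 - <<'E'
from h import *
st();p=cams.camera_params("top")
im=cv2.cvtColor(cams.get_image("top"),cv2.COLOR_RGB2BGR);im2=cv2.cvtColor(cams.get_image("side"),cv2.COLOR_RGB2BGR);cv2.imwrite("pics/top6.png",im)
im0=cv2.imread("pics/top0.png")
def cov(i):
    g=i[135:225,255:285];return g
# shift of cover via phase correlation on its right part
a=cv2.cvtColor(im0,cv2.COLOR_BGR2GRAY)[155:213,248:280].astype(np.float32);b=cv2.cvtColor(im,cv2.COLOR_BGR2GRAY)[155:213,248:280].astype(np.float32)
print("cover shift px",cv2.phaseCorrelate(a,b))
cv2.imwrite("pics/c6.png",np.hstack([cv2.resize(im[140:225,200:306],(400,320),interpolation=cv2.INTER_CUBIC),cv2.resize(im2[150:230,215:315],(400,320),interpolation=cv2.INTER_CUBIC)]))
E
```

```text
t 15.98 x -0.0012 front-from-flange 0.2411 z 0.1341 yaw 1.336 Fn -0.52 Fz 0.27 torque [-0.15  0.05  0.02]
cover shift px ((0.05449195798789397, -0.02060539175499798), 0.810714918623368)
```

View pics/c6.png

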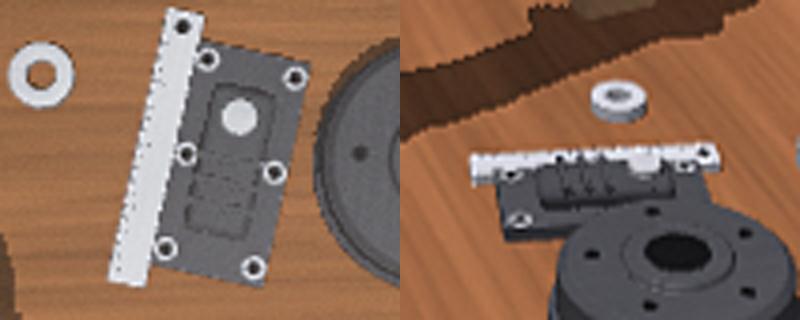

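In the close-up the bar sits flush along the whole clear side, with no visible gap and about equal overhang at each end. The cover has not moved (0.06 px, about 0.2 mm), and the bearing and drum are untouched.

```bash
python3 -c "
from workcell import order
print(order.job_done())"
```

```text
the job is handed in; nothing more can be done
None
```

The straightedge is lying flush along the cover's clear (bearing-side) long side. It is released with the arm backed away, and the job is handed in; no verdict was reported.

- **Placing:** I gripped the straightedge at its middle and set it down parallel to the flange, 26 mm off. I then pushed it home slowly from behind with the two opened fingers.
- **Force:** Drag on the bench was about 2.6 N. The wrist read about 9.5–9.8 N for about 0.9 s, so the bar bore on the flange with roughly 7 N. Single readings scatter by about 1 N. I took the moment reading as a cross-check, and it agreed roughly.
- **Last checks:** The final top and side views show no visible gap along the side and about equal overhang at both ends. The top camera puts the cover's shift at under about 0.2 mm. The bearing and drum look undisturbed in the close-up; I did not measure the other items, but the arm did not go near them. The arm finished clear at t ≈ 16 s.
- **What went less cleanly:** The fingers were still closing when the first lift began, so the bar was gripped about 5 mm lower on the fingers than planned. Because of that, setting it down briefly pressed on the bench with about 21 N, well clear of the cover. As far as I could see it had no other effect.

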